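# Shut and bolt the candle case

## Task

Close up the plywood candle case with the fingertips alone: push its standing lid over and gently down, without slamming, until it lies fully shut, and only then push the bolt's upright tab along until the bolt is fully home through the staple. Push gently, do not pinch the tab or lift or carry anything, leave the jars, tins and brush where they stand, and finish with the hand clear of everything.

Things in the scene. Friction and masses are not known exactly. Their poses are not given: they have to be found in the camera images.
- case: Plywood presentation case standing fixed on the table, 210 (its x) x 280 (its y) x 110 mm high without the lid, walls 9 mm. Origin at the centre of its underside, z up. Its lid is hinged along the rim of its +x side; the slide bolt is on the outside of its -x side. +x points roughly to the robot's left.
- lid (a joint): Angle of the lid, rad: 0 = lying shut on the rim, 1.57 = standing upright, 1.9 = fully back. The lid is a flat plywood panel 210 x 280 x 12 mm, 0.4 kg, hinged at its lower (inner) face along the rim. The hinge is stiff: the lid stays where it is left, and closing it takes about 4 to 8 N near the free edge.
- lid_hinge (a point): Middle of the hinge line, 110 mm above the table; turns with the lid: with the lid shut its axes are the case's, x from the free edge to the hinge, z out of the lid's outer (top) face.
- lid_edge (a point): Middle of the lid's free edge on its outer face (the top face when shut, then 122 mm above the table), 210 mm from the hinge line. A steel staple hangs 40 mm below the lid from this edge, 42 mm to the case's -y side, standing out 23 mm; the bolt runs through it.
- bolt (a joint): How far the bolt has been slid, m: 0 = drawn fully back, 0.040 = fully home, through the staple and at its stop. It slides along the case's -y direction (roughly away from the robot), needs about 2 N, and stays where it is left; it is delicate: more than about 30 N of push or pinch on it is too much.
- bolt_tab (a point): Top centre of the bolt's upright flat steel tab, 150 mm above the table (28 mm above the shut lid): 30 mm wide along the case's x, 8 mm thick along its y (the slide direction), reaching down 70 mm from this point; its inner edge is 7.5 mm outside the case's -x face. It moves with the bolt. The low steel guides of the rod reach only 93 mm above the table.
- jar_in0: One of four candle jars standing inside the case: matt black, 70 mm across, 85 mm tall, about 0.4 kg, loose; origin at the centre of its underside, z up. Bystander: leave alone.
- jar_in1: One of four candle jars standing inside the case: matt black, 70 mm across, 85 mm tall, about 0.4 kg, loose; origin at the centre of its underside, z up. Bystander: leave alone.
- jar_in2: One of four candle jars standing inside the case: matt black, 70 mm across, 85 mm tall, about 0.4 kg, loose; origin at the centre of its underside, z up. Bystander: leave alone.
- jar_in3: One of four candle jars standing inside the case: matt black, 70 mm across, 85 mm tall, about 0.4 kg, loose; origin at the centre of its underside, z up. Bystander: leave alone.
- jar_out0: Candle jar standing on the table near the case: matt black, 70 mm across, 85 mm tall, about 0.4 kg, loose; origin at the centre of its underside, z up. Bystander: leave alone.
- jar_out1: Candle jar standing on the table near the case: matt black, 70 mm across, 85 mm tall, about 0.4 kg, loose; origin at the centre of its underside, z up. Bystander: leave alone.
- tin0: Flat round tin, 64 mm across, 24 mm tall, loose, on the bolt side of the case; origin at the centre of its underside. Bystander.
- tin1: Flat round tin, 64 mm across, 24 mm tall, loose, on the hinge side of the case; origin at the centre of its underside. Bystander.
- brush: Small brush lying on the table; origin on its underside. Bystander.

How it is judged:
On the way, in this order (a step that is already met when the one before it is completed fails the run):
1. the lid is pushed fully shut while the bolt is still drawn back (value of joint lid below 0.035 rad and value of joint bolt below 0.022 m), for 0.2 s.
2. the bolt is pushed home with the lid shut (value of joint lid below 0.035 rad and value of joint bolt above 0.035 m), for 0.2 s.
At the end, for the whole second after the job is handed in: The lid is shut (within 0.035 rad, about 7 mm at its free edge), the bolt is home (at least 35 of its 40 mm), both at rest, and every jar, both tins and the brush is within 30 mm of where it started and the jars and tins upright (all of step 2 and velocity of joint bolt below 0.01 m/s and velocity of joint lid between -0.05 and 0.05 rad/s and not (distance of any of jar_in0, jar_in1, jar_in2, jar_in3, jar_out0, jar_out1, tin0, tin1, brush from where it was at the start of the episode above 0.03 m or angle between any of jar_in0, jar_in1, jar_in2, jar_in3, jar_out0, jar_out1, tin0, tin1's own z axis and vertical above 0.35 rad)); the robot touches nothing.
It fails at once if the bolt is pushed forward (past 22 mm) while the lid is still up (value of joint bolt above 0.022 m and value of joint lid above 0.06 rad).
It fails at once if the lid is slammed (closing faster than 3 rad/s) (velocity of joint lid below -3 rad/s).
It fails at once if the bolt is pinched or rammed (fingers press it with more than 35 N) (contact force between the fingers and bolt above 35 N).
It fails at once if the lid is pinched or forced (more than 60 N) (contact force between the fingers and lid above 60 N).
It fails at once if a bystander is lifted, carried, pushed away (over 30 mm) or tipped (distance of any of jar_in0, jar_in1, jar_in2, jar_in3, jar_out0, jar_out1, tin0, tin1, brush from where it was at the start of the episode above 0.03 m or angle between any of jar_in0, jar_in1, jar_in2, jar_in3, jar_out0, jar_out1, tin0, tin1's own z axis and vertical above 0.35 rad).
It also fails if it takes over 51 s, if anything falls off the work surface, if the arm or the gripper's body presses on something with over 40 N, if the wrist force passes 120 N, or if a joint passes its speed limit or range.

## Robot

A 6-joint arm with a two-finger parallel gripper is mounted at the origin on the work surface. World frame = base frame: x ahead of the robot, y to its left, z up, the work surface at z = 0. Lengths are in m, angles in rad, forces in N, time in s.
With the tool pointing down it reaches from about 0.425 to 0.95 m from the base axis. Payload 3.5 kg.
Tool frame: the origin (TCP) lies midway between the tips of the shut fingers; the grasp point (between the pads) lies 19 mm behind it; z points along the fingers, y is the line along which they close (so a half turn about z gives the same grasp; the last joint's range is limited). The gripper opens to 85 mm and grips with 20 to 120 N. Pads are 22 mm wide; open, the fingers measure 114 mm over their backs; the gripper's body (76 mm by 85 mm) begins 54 mm behind the grasp point. The pads swing forward as they close: fully open they stand 13 mm farther back than shut.
Start: joints at [-1.271, 0.286, 1.577, -0, 1.279, -0.15], TCP at [0.294, -0.608, 0.231] pointing down, gripper open.
Joint ranges: [-2.77, 2.77], [-0.9, 2.22], [0.21, 2.48], [-1.53, 4.67], [0.24, 2.81], [-2.84, 2.84]. Speed limits (rad/s): [2.79, 2.79, 3.14, 3.14, 3.14, 3.14].

## Interface

Orientations are given as a unit quaternion [x, y, z, w].
In Python, from plant import ctrl, cams, order gives the robot as it stands.
- The arm moves only by the tool move_arm, never from a script. Its argument "plan" is one flat list of numbers, 7 for each row, row after row: the shift along the world's x, y, z in mm, then the turn, a rotation vector about the world's x, y, z in degrees, then the finger opening in mm, from 0 to 85.4. A call has 1 to 12 rows; each row shifts and turns the commanded pose from where the row before left it; what a row does not reach is not made up. A row lasts 1/10 s, in which the tool goes at most 50 mm and 8.59 degrees, less where a joint would pass 70% of its speed; a pose out of reach is approached as far as the arm can. A call is refused whole if a number of a shift passes 50 or a number of a turn 8.59, either way. A call with a gripper value outside its range is refused whole. The fingers move at their own pace and stop on an object; "newtons" is the grip in N (left out, the last holds). Time passes only in rows, so rows that do not move let the fingers close. It gives the time, the measured TCP pose, the force, the opening and the grip force at its end, in the units of the state.
- ctrl.get_state(): the state, without advancing time (a new reading comes with each control period).
- cams.read_camera(name): name is "side" or "top"; returns a dict with "color" (480x640x3 uint8, red, green, blue), "fov_y" (degrees; the focal length in pixels is half the picture's height over the tangent of half this angle, whatever the lens; pixels are square), "cx", "cy" (the principal point, pixels), "origin" and "orientation" of the camera in the world. Camera axes: x right, y up, looking along -z (the intrinsics and any distortion apply to the point x, -y, -z); pixel columns grow to the right and rows downward; lengths in m; the calibration is good to about 2 mm. A picture is of the moment at which its call begins. There is no depth.
- order.sign_off(): hands the job in; it is judged then, once.
The state is a dict: "time": time; "qpos": joint angles; "dq": joint speeds; "joint_efforts": joint torques, N m; "eef_pos": TCP position; "tcp_rot": TCP orientation; "contact_force": force on the tool from outside, world axes, zero at the start; "wrist_torque": the same for the moment, N m; "opening": opening from 0.0 (shut) to 1.0 (fully open); "finger_force": force on a finger pad.
Only numpy, scipy, OpenCV 4.12 (cv2) and the standard library are available. Lean on these libraries where they do the work, as an engineer would, in place of code of your own. Each camera call takes 0.05 s, during which the arm holds its last target. There are 200 camera calls.

## Working session

There is one attempt and no reset: what is moved stays moved. The work goes in short steps, Python scripts to look and compute and a tool call to move; the robot and the scene stay as the last step left them, time stands still between calls to the robot, and variables do not carry over. Pictures are saved under pics/ and viewed, at most 10 in all, crops included, and the job is handed in when it is done.

Besides the shell and the picture viewer there is one more tool, called as name(argument=value, ...), one argument or row to a line, values as JSON. move_arm: Moves the arm, as the interface text tells. Its arguments: {"type":"object","properties":{"plan":{"type":"array","items":{"type":"number"}},"newtons":{"type":"number"}},"required":["plan"]}

```bash
mkdir -p pics; cat > h.py <<'E'
import numpy as np,cv2
from scipy.spatial.transform import Rotation as R
def snap(cams,n,name):
    c=cams.read_camera(n); cv2.imwrite('pics/'+name+'.png',c['color'][:,:,::-1])
    np.save('pics/'+n+'.npy',{k:v for k,v in c.items()},allow_pickle=True); return c
def load(n): return np.load('pics/'+n+'.npy',allow_pickle=True).item()
def ray(c,u,v):
    f=240/np.tan(np.radians(c['fov_y'])/2)
    d=np.array([(u-c['cx'])/f,-(v-c['cy'])/f,-1.])
    return np.array(c['origin']),R.from_quat(c['orientation']).apply(d)
def onz(c,u,v,z):
    o,d=ray(c,u,v); return o+d*(z-o[2])/d[2]
def proj(c,p):
    f=240/np.tan(np.radians(c['fov_y'])/2)
    q=R.from_quat(c['orientation']).inv().apply(np.array(p)-np.array(c['origin']))
    return c['cx']+f*q[0]/-q[2], c['cy']-f*q[1]/-q[2]
E
python3 - <<'E'
from plant import ctrl,cams,order
from h import *
for n in('side','top'):
    c=snap(cams,n,n+'0'); print({k:v for k,v in c.items() if k!='color'})
print(ctrl.get_state())
E
```

```text
{'fov_y': 42.584025271137, 'cx': 316.697755504646, 'cy': 245.94713956693744, 'origin': array([ 0.41334062, -0.93533216,  1.2239701 ]), 'orientation': array([ 0.32911554, -0.0280997 , -0.06365876,  0.94172232])}
{'fov_y': 57.897715277202536, 'cx': 322.46709253496374, 'cy': 232.63265724679965, 'origin': array([ 0.42472387, -0.04673894,  0.96430385]), 'orientation': array([-0.03615679,  0.03213007,  0.71213809, -0.70037111])}
{'time': 0.1, 'qpos': array([-1.27099125e+00,  2.87065422e-01,  1.57802702e+00,  4.33184271e-06,
        1.27861409e+00, -1.50001416e-01]), 'dq': array([ 0.00185151, -0.00116768, -0.00356354, -0.00026426,  0.0012452 ,
       -0.00068037]), 'joint_efforts': array([ 1.29757558e-03, -4.07297266e+01, -2.93698740e+01, -1.02176484e-04,
        3.39698083e-03,  6.89619188e-07]), 'eef_pos': array([ 0.29333322, -0.60727107,  0.23009522]), 'tcp_rot': array([ 9.74815284e-01,  2.23011313e-01, -7.70250674e-05, -1.05413139e-03]), 'contact_force': array([ 0.25168734, -0.46020819,  0.47719206]), 'wrist_torque': array([ 0.03895412, -0.01172545, -0.03228786]), 'finger_force': 0.0, 'opening': 0.9999907270674225}
```

View pics/top0.png

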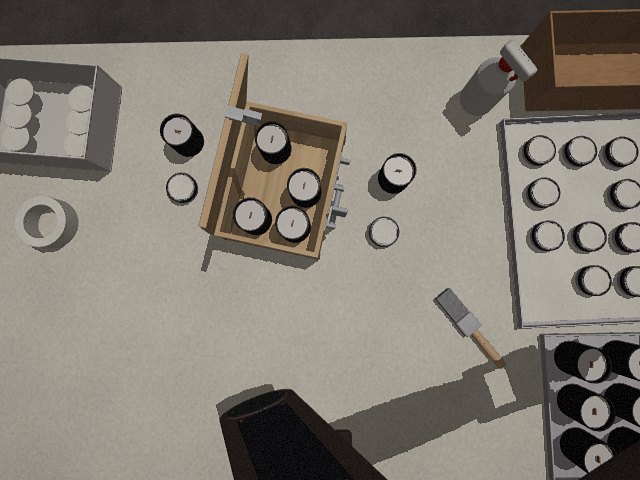

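View pics/side0.png

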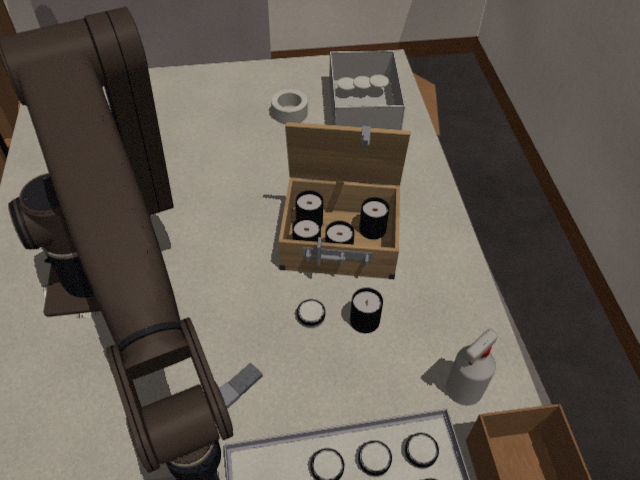

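Top view: rim corners about (346,123), (318,258), (214,236); the lid stands along (243,57)–(203,230), with the staple at (242,114). The bolt is at about (338,195). In the side view the lid's top edge runs (287,124)–(409,131), and the tab is near (320,240).

```bash
python3 - <<'E'
from h import *
t=load('top');s=load('side')
A=onz(t,346,123,.11);B=onz(t,318,258,.11);C=onz(t,214,236,.11)
print(A,B,C,np.linalg.norm(A-B),np.linalg.norm(B-C))
for n,c,b in(('top',t,(190,45,370,275)),('side',s,(270,110,420,285))):
    x0,y0,x1,y1=b; im=c['color'][y0:y1,x0:x1,::-1]
    cv2.imwrite('pics/%s_crop.png'%n,cv2.resize(im,None,fx=3.2 if n=='side' else 2.6,fy=3.2 if n=='side' else 2.6,interpolation=cv2.INTER_CUBIC))
E
```

```text
[ 0.72999349 -0.09389464  0.11      ] [ 0.45757381 -0.03294049  0.11      ] [0.50450263 0.17229726 0.11      ] 0.2791556700717654 0.21053467680632262
```

View pics/top_crop.png

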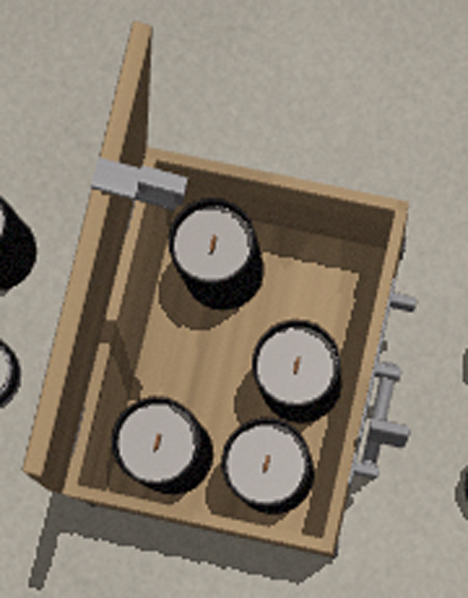

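View pics/side_crop.png

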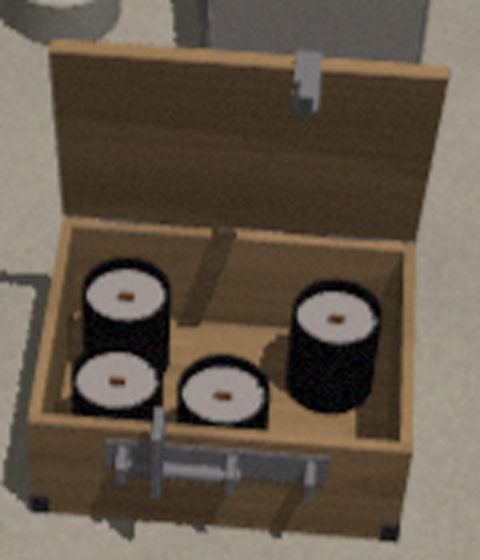

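```bash
cat > pose.py <<'E'
from h import *
t=load('top');s=load('side')
ex=np.array([.2205,.9754,0]);ey=np.array([-.9754,.2205,0]);O=np.array([.6172,.0392,0])
def W(x,y,z): return O+ex*x+ey*y+np.array([0,0,z])
def Cc(p): d=np.array(p)-O; return np.array([d@ex,d@ey,d[2]])
E
python3 - <<'E'
from pose import *
for a in(1.4,1.5,1.57,1.65,1.75,1.9):
    o=[]
    for y in(.14,-.14):
        for th in (0,.012): # inner,outer
            p=W(.105-.21*np.cos(a)+th*np.sin(a),y,.11+.21*np.sin(a)+th*np.cos(a)); o+= [np.round(proj(t,p)),np.round(proj(s,p))]
    print(a,*o)
top=onz(t,340,211.5,.15); print('tab',top,Cc(top))
for y in (.02,.03,.04,.05,.06,.07):print(y,proj(t,W(-.1275,y,.15)),proj(s,W(-.1275,y,.15)))
for n,u,v,z in(('jo0',180,130,.085),('jo1',398,170,.085),('t0',384,232,.024),('t1',181,188,.024)):
    print(n,onz(t,u,v,z),Cc(onz(t,u,v,z)))
E
```

```text
1.4 [202. 229.] [282. 123.] [194. 227.] [283. 119.] [243.  55.] [408. 131.] [235.  53.] [408. 127.]
1.5 [188. 226.] [283. 116.] [180. 224.] [284. 113.] [230.  51.] [408. 124.] [222.  50.] [408. 120.]
1.57 [178. 224.] [284. 112.] [170. 222.] [285. 109.] [221.  49.] [408. 120.] [213.  48.] [408. 116.]
1.65 [167. 222.] [285. 107.] [160. 220.] [286. 104.] [210.  47.] [408. 115.] [203.  46.] [408. 112.]
1.75 [155. 219.] [286. 103.] [148. 218.] [287. 100.] [198.  46.] [408. 110.] [191.  45.] [407. 108.]
1.9 [137. 216.] [288.  97.] [131. 215.] [288.  95.] [181.  45.] [407. 104.] [174.  45.] [407. 103.]
tab [ 0.54332048 -0.0766042   0.15      ] [-0.12924585  0.04652726  0.15      ]
0.02 (np.float64(341.90431563506866), np.float64(197.77278513543627)) (np.float64(327.67508449022614), np.float64(242.0236145396205))
0.03 (np.float64(340.84853727319125), np.float64(202.86828892938559)) (np.float64(323.229856024885), np.float64(241.70373706977077))
0.04 (np.float64(339.7903698758878), np.float64(207.97532292656425)) (np.float64(318.7874194935699), np.float64(241.38406050675832))
0.05 (np.float64(338.72980532504084), np.float64(213.09392630744722)) (np.float64(314.3477722667934), np.float64(241.06458466136598))
0.06 (np.float64(337.6668354657101), np.float64(218.22413843022846)) (np.float64(309.9109117183688), np.float64(240.7453093446141))
0.07 (np.float64(336.6014521059233), np.float64(223.36599883182924)) (np.float64(305.47683522540547), np.float64(240.4262343677601))
jo0 [0.73034527 0.25155274 0.085     ] [ 0.23207739 -0.06353812  0.085     ]
jo1 [ 0.63710787 -0.20032154  0.085     ] [-0.22923963 -0.07223263  0.085     ]
t0 [ 0.51500293 -0.1760055   0.024     ] [-0.2324459   0.05223021  0.024     ]
t1 [0.62000374 0.26801667 0.024     ] [0.22380601 0.04771931 0.024     ]
```

move_arm(
  plan=[0,0,34,0,0,-7.7,0,0,0,34,0,0,-7.7,0,0,0,34,0,0,-7.7,0,0,0,34,0,0,-7.7,0,0,0,34,0,0,-7.7,0,16,38,0,0,0,0,0,16,38,0,0,0,0,0,16,38,0,0,0,0,0,16,38,0,0,0,0,0,16,38,0,0,0,0,0,16,38,0,0,0,0,0,16,38,0,0,0,0,0],
  newtons=20,
)

```text
time: 1.3
eef_pos: [0.4057, -0.3401, 0.4007]
tcp_rot: [0.994, -0.111, -0.0, -0.0]
contact_force: [-0.1, 0.4, -0.4]
opening: -0.001
finger_force: 0.0
```

move_arm(
  plan=[16,38,0,0,0,0,0,16,38,0,0,0,0,0,16,38,0,0,0,0,0,16,38,0,0,0,0,0,16,38,0,0,0,0,0,16,38,0,0,0,0,0,16,38,0,0,0,0,0,16,38,0,0,0,0,0,16,38,0,0,0,0,0,16,38,0,0,0,0,0,16,38,0,0,0,0,0,16,38,0,0,0,0,0],
)

```text
time: 2.5
eef_pos: [0.5977, 0.1159, 0.4006]
tcp_rot: [0.994, -0.111, -0.0, 0.0]
contact_force: [-0.0, 0.0, -0.1]
opening: 0.003
finger_force: 0.0
```

move_arm(
  plan=[16,38,0,0,0,0,0,16,38,0,0,0,0,0,0,0,0,0,0,0,0,0,0,0,0,0,0,0],
)

```text
time: 2.9
eef_pos: [0.6293, 0.1909, 0.4]
tcp_rot: [0.994, -0.11, -0.001, 0.001]
contact_force: [1.2, 0.3, -0.8]
opening: -0.003
finger_force: 0.0
```

```bash
python3 - <<'E'
from plant import ctrl,cams,order
from pose import *
c=snap(cams,'side','side1')
st=ctrl.get_state();p=st['eef_pos'];print(st['time'],p,Cc(p),R.from_quat(st['tcp_rot']).as_matrix(),st['opening'],st['contact_force'])
a=1.37
q=W(.14,.02,.285)-p;print('to pre',q*1000)
prev=W(.14,.02,.285)
for a in np.linspace(1.37,-0.02,24):
    r=.175;P=W(.105-r*np.cos(a)+.012*np.sin(a)+.0145,.02,.11+r*np.sin(a)+.012*np.cos(a))
    print(round(a,2),np.round((P-prev)*1000,1));prev=P
E
```

```text
2.95 [0.6292813  0.18998746 0.40059067] [0.14974201 0.02146453 0.40059067] [[ 9.75489264e-01 -2.20042619e-01 -1.39364348e-03]
 [-2.20043749e-01 -9.75489742e-01 -7.14994383e-04]
 [-1.20215568e-03  1.00413188e-03 -9.99998773e-01]] 0.0010585943813159965 [0.10765264 0.3614418  0.44314396]
to pre [  -0.71930368   -9.82145589 -115.5906675 ]
1.37 [ -9.6 -42.6  -1.1]
1.31 [ -2.3 -10.2  -1.7]
1.25 [ -2.3 -10.1  -2.3]
1.19 [-2.2 -9.9 -3. ]
1.13 [-2.2 -9.7 -3.6]
1.07 [-2.1 -9.5 -4.2]
1.01 [-2.1 -9.2 -4.8]
0.95 [-2.  -8.9 -5.3]
0.89 [-1.9 -8.6 -5.9]
0.83 [-1.9 -8.3 -6.4]
0.77 [-1.8 -7.9 -6.9]
0.71 [-1.7 -7.4 -7.4]
0.64 [-1.6 -7.  -7.8]
0.58 [-1.5 -6.5 -8.2]
0.52 [-1.4 -6.  -8.6]
0.46 [-1.2 -5.5 -9. ]
0.4 [-1.1 -5.  -9.3]
0.34 [-1.  -4.4 -9.6]
0.28 [-0.9 -3.8 -9.8]
0.22 [ -0.7  -3.3 -10.1]
0.16 [ -0.6  -2.7 -10.2]
0.1 [ -0.5  -2.  -10.4]
0.04 [ -0.3  -1.4 -10.5]
-0.02 [ -0.2  -0.8 -10.6]
```

View pics/side1.png

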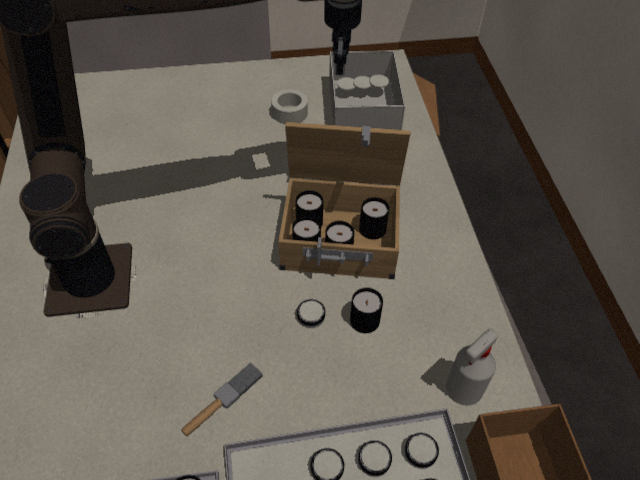

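The fingertips, at about (340,70), are behind the lid, so I'll lower them and push gently.

move_arm(
  plan=[0,-2,-29,0,0,0,0,0,-2,-29,0,0,0,0,0,-3,-29,0,0,0,0,0,-3,-29,0,0,0,0,-2,-10,0,0,0,0,0,-2,-10,0,0,0,0,0,-2,-8,0,0,0,0,0,-2,-8,-1,0,0,0,0,-2,-8,0,0,0,0,0,-2.2,-9,-1.7,0,0,0,0,-2.2,-10,-2.3,0,0,0,0],
)

```text
time: 4.05
eef_pos: [0.6157, 0.1176, 0.2825]
tcp_rot: [0.994, -0.111, 0.002, -0.001]
contact_force: [0.5, 3.3, 5.4]
opening: 0.002
finger_force: 2.3
```

move_arm(
  plan=[-2.2,-9.9,-3,0,0,0,0,-2.2,-9.7,-3.6,0,0,0,0,-2.1,-9.5,-4.2,0,0,0,0,-2.1,-9.2,-4.8,0,0,0,0],
)

```text
time: 4.45
eef_pos: [0.6064, 0.0778, 0.2646]
tcp_rot: [0.994, -0.111, 0.0, 0.0]
contact_force: [0.8, 2.1, 5.2]
opening: -0.003
finger_force: 2.2
```

move_arm(
  plan=[-2,-8.9,-5.3,0,0,0,0,-1.9,-8.6,-5.9,0,0,0,0,-1.9,-8.3,-6.4,0,0,0,0,-1.8,-7.9,-6.9,0,0,0,0,-1.7,-7.4,-7.4,0,0,0,0,-1.6,-7,-7.8,0,0,0,0,-1.5,-6.5,-8.2,0,0,0,0,-1.4,-6,-8.6,0,0,0,0],
)

```text
time: 5.25
eef_pos: [0.5922, 0.0166, 0.2075]
tcp_rot: [0.994, -0.111, -0.0, 0.001]
contact_force: [0.1, -1.1, 4.5]
opening: -0.005
finger_force: 1.9
```

```bash
python3 - <<'E'
from plant import ctrl,cams,order
from pose import *
snap(cams,'side','side2')
st=ctrl.get_state();p=st['eef_pos'];print(st['time'],Cc(p),st['contact_force'])
E
```

```text
5.3 [-0.02810611  0.02003733  0.20548932] [ 0.84194063 -0.47452243  2.21917779]
```

View pics/side2.png

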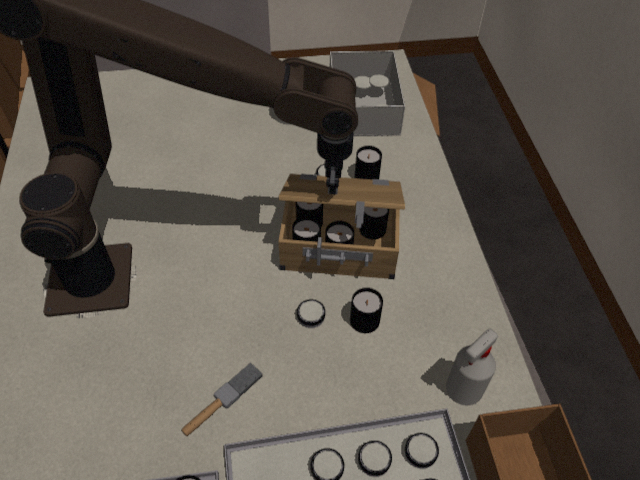

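The fingertips at (333,188) are pressing on the lid's outer face, with the lid roughly half shut and the staple at (360,215). I'll carry on along the arc.

move_arm(
  plan=[-1.2,-5.5,-9,0,0,0,0,-1.1,-5,-9.3,0,0,0,0,-1,-4.4,-9.6,0,0,0,0,-0.9,-3.8,-9.8,0,0,0,0,-0.7,-3.3,-10,0,0,0,0,-0.6,-2.7,-10,0,0,0,0,-0.5,-2,-9,0,0,0,0],
)

```text
time: 6.0
eef_pos: [0.5865, -0.0088, 0.1403]
tcp_rot: [0.994, -0.111, -0.0, 0.0]
contact_force: [-0.1, -1.5, 4.2]
opening: 0.003
finger_force: 1.6
```

move_arm(
  plan=[-0.2,-1,-5,0,0,0,0,-0.2,-1,-5,0,0,0,0,0,0,-3,0,0,0,0,0,0,0,0,0,0,0],
)

```text
time: 6.4
eef_pos: [0.5861, -0.0101, 0.1277]
tcp_rot: [0.994, -0.111, -0.0, -0.0]
contact_force: [-0.7, -0.4, 0.8]
opening: 0.0
finger_force: 0.0
```

move_arm(
  plan=[0,0,-2,0,0,0,0,0,0,-2,0,0,0,0,0,0,-2,0,0,0,0,0,0,0,0,0,0,0],
)

```text
time: 6.8
eef_pos: [0.5862, -0.0103, 0.1222]
tcp_rot: [0.994, -0.111, 0.0, -0.0]
contact_force: [-0.6, -1.0, 0.8]
opening: 0.002
finger_force: 0.6
```

move_arm(
  plan=[0,0,-1,0,0,0,0,0,0,-1,0,0,0,0,0,0,0,0,0,0,0],
)

```text
time: 7.1
eef_pos: [0.5863, -0.0103, 0.122]
tcp_rot: [0.994, -0.111, -0.0, -0.0]
contact_force: [-4.7, -0.2, 8.0]
opening: -0.001
finger_force: 4.2
```

The height stopped at 0.122 with the force rising, so the lid is on the rim. Next I'll lift off and look.

move_arm(
  plan=[0,0,0,0,0,0,0,0,0,30,0,0,0,0,0,0,40,0,0,0,0,-20,0,10,0,0,0,0,-20,0,0,0,0,0,0,-20,0,0,0,0,0,0,-20,0,0,0,0,0,0,-20,0,0,0,0,0,0,0,0,0,0,0,0,0],
)

```text
time: 8.0
eef_pos: [0.4847, -0.0099, 0.1998]
tcp_rot: [0.994, -0.111, -0.0, -0.0]
contact_force: [0.5, -0.5, 0.7]
opening: 0.004
finger_force: 0.0
```

```bash
python3 - <<'E'
from plant import ctrl,cams,order
from pose import *
for n,(x0,y0,x1,y1) in(('side',(250,130,430,310)),('top',(190,80,400,280))):
    c=snap(cams,n,n+'3')
    cv2.imwrite('pics/%s3_crop.png'%n,cv2.resize(c['color'][y0:y1,x0:x1,::-1],None,fx=3,fy=3,interpolation=cv2.INTER_CUBIC))
st=ctrl.get_state();p=st['eef_pos'];print(st['time'],p,Cc(p),(W(-.1275,.085,.2)-p)*1000)
c=load('top')
for z in(.122,):
  for x,y in((-.105,.14),(-.105,-.14)): print(proj(c,W(x,y,z)),proj(load('side'),W(x,y,z)))
E
```

```text
8.1 [ 0.48669403 -0.01029449  0.20050472] [-0.07705349  0.11638199  0.20050472] [ 19.48322289 -56.12650791  -0.50472072]
(np.float64(317.591184259012), np.float64(257.81112556330527)) (np.float64(276.2590606396167), np.float64(238.36750616878308))
(np.float64(346.3746177690504), np.float64(120.61440627712703)) (np.float64(397.7659064409425), np.float64(247.11148405059913))
```

View pics/side3_crop.png

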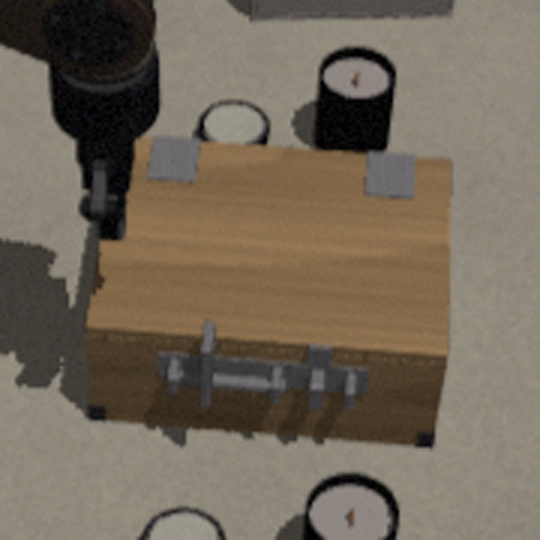

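View pics/top3_crop.png

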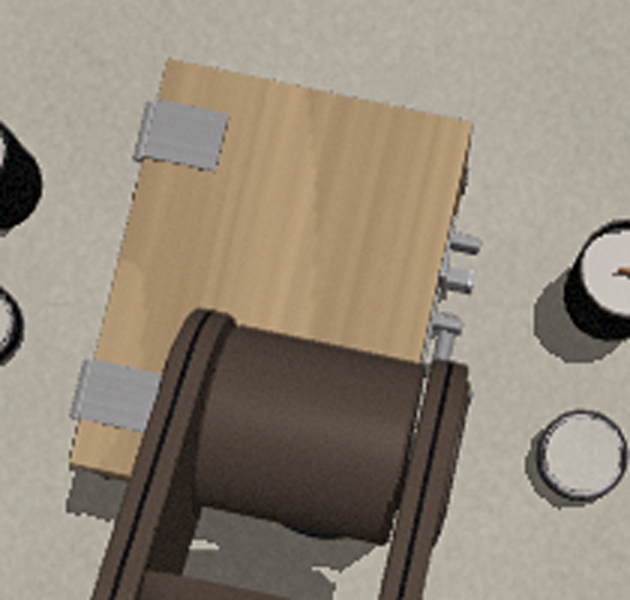

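Side crop: the lid lies shut, with its corner at (445,352) matching the prediction. The tab at (208,322) is still drawn back and the staple is at (320,350). In the top crop the arm hides the tab. Next I'll go down behind the tab on the robot side.

move_arm(
  plan=[5,-14,0,0,0,0,0,5,-14,0,0,0,0,0,5,-14,0,0,0,0,0,5,-14,0,0,0,0,0,0,0,-25,0,0,0,0,0,0,-25,0,0,0,0,0,0,-20,0,0,0,0,0,0,-15,0,0,0,0,0,0,0,0,0,0,0],
)

```text
time: 9.0
eef_pos: [0.5048, -0.0669, 0.1128]
tcp_rot: [0.994, -0.111, -0.003, -0.001]
contact_force: [0.0, 0.2, -0.5]
opening: 0.004
finger_force: 0.0
```

move_arm(
  plan=[7.8,-1.8,0,0,0,0,0,5.9,-1.3,0,0,0,0,0,3.9,-0.9,0,0,0,0,0,3.9,-0.9,0,0,0,0,0,3.9,-0.9,0,0,0,0,0,3.9,-0.9,0,0,0,0,0],
)

```text
time: 9.6
eef_pos: [0.5357, -0.0731, 0.1158]
tcp_rot: [0.994, -0.111, -0.0, 0.0]
contact_force: [-3.1, 0.1, 2.2]
opening: 0.001
finger_force: 1.1
```

move_arm(
  plan=[3.9,-0.9,0,0,0,0,0,3.9,-0.9,0,0,0,0,0,3.9,-0.9,0,0,0,0,0,3.9,-0.9,0,0,0,0,0,3.9,-0.9,0,0,0,0,0,3.9,-0.9,0,0,0,0,0,2.9,-0.6,0,0,0,0,0,2,-0.4,0,0,0,0,0,0,0,0,0,0,0,0],
)

```text
time: 10.5
eef_pos: [0.5643, -0.0796, 0.1154]
tcp_rot: [0.994, -0.111, 0.0, -0.0]
contact_force: [-0.4, -0.4, 0.0]
opening: -0.001
finger_force: 0.1
```

```bash
python3 - <<'E'
from plant import ctrl,cams,order
from pose import *
st=ctrl.get_state();p=st['eef_pos'];print(st['time'],p,Cc(p),st['contact_force'])
E
```

```text
10.5 [ 0.56432241 -0.07960549  0.11538719] [-0.12754239  0.02538019  0.11538719] [-0.4133196  -0.41921326  0.02625659]
```

Another 7–12 mm or so remains. I'll go in small steps until the force shows the stop.

move_arm(
  plan=[2,-0.4,0,0,0,0,0,2,-0.4,0,0,0,0,0,2,-0.4,0,0,0,0,0,0,0,0,0,0,0,0],
)

```text
time: 10.9
eef_pos: [0.5665, -0.0801, 0.1154]
tcp_rot: [0.994, -0.11, -0.005, -0.0]
contact_force: [-13.1, 0.6, 9.2]
opening: 0.003
finger_force: 6.7
```

move_arm(
  plan=[1,-0.2,0,0,0,0,0,1,-0.2,0,0,0,0,0,0,0,0,0,0,0,0],
)

```text
time: 11.2
eef_pos: [0.5666, -0.0801, 0.1154]
tcp_rot: [0.994, -0.11, -0.008, -0.001]
contact_force: [-18.9, 1.9, 12.5]
opening: -0.0
finger_force: 9.9
```

It has come to a hard stop. I'll back off and check with the camera.

move_arm(
  plan=[-10,2,0,0,0,0,0,-20,4,0,0,0,0,0,0,0,35,0,0,0,0,0,0,45,0,0,0,0,-30,0,30,0,0,0,0,-20,10,30,0,0,0,0,0,0,0,0,0,0,0,0,0,0,0,0,0,0],
)

```text
time: 12.0
eef_pos: [0.4925, -0.0651, 0.2564]
tcp_rot: [0.994, -0.111, 0.002, 0.0]
contact_force: [0.2, 0.4, 0.2]
opening: 0.0
finger_force: 0.0
```

```bash
python3 - <<'E'
from plant import ctrl,cams,order
from pose import *
c=snap(cams,'side','side4')
x0,y0,x1,y1=(250,130,430,310)
cv2.imwrite('pics/side4_crop.png',cv2.resize(c['color'][y0:y1,x0:x1,::-1],None,fx=3,fy=3,interpolation=cv2.INTER_CUBIC))
st=ctrl.get_state();print(st['eef_pos'],st['contact_force'])
E
```

```text
[ 0.49208067 -0.06506681  0.2549607 ] [-0.12008304 -0.53678805 -0.5537345 ]
```

View pics/side4_crop.png

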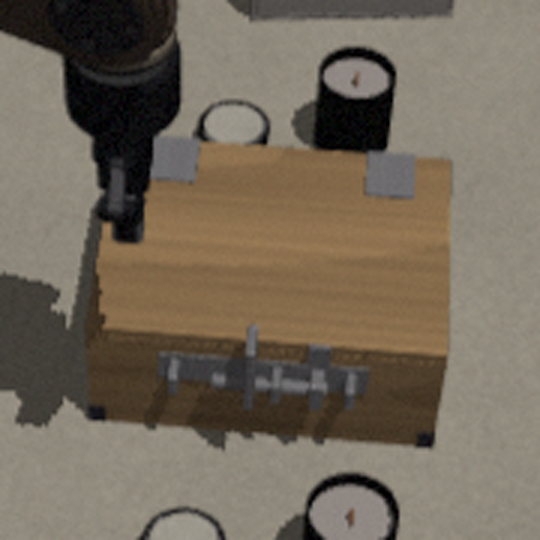

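The lid is shut and the tab has moved from crop column 208 to 252, which is about 33 mm. I'll measure it more precisely before deciding.

```bash
python3 - <<'E'
from pose import *
c=load('side')
a=cv2.imread('pics/side3.png',0).astype(np.float32);b=cv2.imread('pics/side4.png',0).astype(np.float32);z=cv2.imread('pics/side0.png',0).astype(np.float32)
# tab upper part above lid edge: rows 238-247
for r in(237,239,241,243,245,247,249):
    print(r,a[r,312:342].astype(int)); print('   ',b[r,312:342].astype(int))
for y in(.045,.005): print(y,[np.round(proj(c,W(x,y,h)),1) for x in(-.1125,-.1275,-.1425) for h in(.15,.13)])
E
```

```text
237 [113 115 113 111 114 114  98 102 104 104 112 114 115 112 116 117 113 116
 113 113 114 115 114 116 113 117 115 113 113 111]
    [113 114 115 115 116 115 115 117 114 115 116 114 115 116 114 117 114 117
 118 115 115 110 106 115 116 114 116 115 113 115]
239 [109 109 111 113 110  95  99 105 101  85 106 110 113 111 112 113 112 112
 109 109 112 110 110 113 115 114 113 114 114 114]
    [113 111 110 111 113 112 111 111 110 111 111 111 112 112 112 111 112 112
 112 112  95 100 114 116 116 115 113 112 114 114]
241 [ 92  95 100  98 100  88  99 102 109  88 110 119 119 117 115 114 116 117
 116 114 115 115 115 113 114 112 114 114 114 111]
    [ 96  94  96 102 104 103 110 112 113 117 118 121 120 116 116 116 118 117
 116 116  95 101 105  98 110 115 116 115 115 113]
243 [ 61  62  65  57  53  64  99 107 100  64  63  60  63  61  65  69  74  80
  85  85  94  92  92  93  97  97  96  99  96  97]
    [ 55  61  65  65  62  62  63  67  65  63  63  61  64  61  66  72  78  77
  84  90  99 103 108  86  92  97  97  99  98 100]
245 [ 64  63  51  45  54  85 103 107  87  71  50  55  71  69  67  70  72  63
  71  6
[... 177 characters left out ...]
 45 47 43 45 73 83 84 69 55 58 61 59 58 59 59 56 53 57 60 57 64 61 64
 63 71 65 71 74 67]
    [ 68  67  69  61  59  60  63  62  62  58  61  62  57  57  61  58  49  49
  49  59  99 112 118  72  61  68  69  70  74  73]
249 [57 48 50 51 45 52 62 64 59 68 77 71 70 68 76 82 83 80 72 72 84 83 80 79
 75 72 73 69 70 65]
    [67 69 72 66 81 80 72 73 79 80 78 75 74 73 63 49 46 48 47 47 52 62 63 65
 72 72 72 75 63 65]
0.045 [array([317.1, 236.1]), array([317. , 241.7]), array([316.6, 241.2]), array([316.5, 246.8]), array([316. , 246.4]), array([315.9, 252. ])]
0.005 [array([334.8, 237.4]), array([334.5, 242.9]), array([334.3, 242.5]), array([334.1, 248. ]), array([333.9, 247.7]), array([333.6, 253.2])]
```

```bash
python3 - <<'E'
from pose import *
c=load('side')
o=[cv2.resize(cv2.imread('pics/side%d.png'%i)[232:270,300:376],None,fx=7.5,fy=7.5,interpolation=cv2.INTER_CUBIC) for i in(3,4)]
cv2.imwrite('pics/cmp.png',cv2.convertScaleAbs(np.vstack(o),alpha=1.7))
for y in(.06,.04,.02,0,-.02,-.042,-.06,-.08): print(y,(np.array(proj(c,W(-.1275,y,.085)))-[300,232])*7.5)
E
```

```text
0.06 [ 73.82798009 197.52536153]
0.04 [138.04033278 202.22601386]
0.02 [202.33053214 206.93236494]
0 [266.69871983 211.64442514]
-0.02 [331.14503784 216.36220486]
-0.042 [402.12639806 221.55838102]
-0.06 [460.27263451 225.81496453]
-0.08 [524.95419889 230.54996541]
```

View pics/cmp.png

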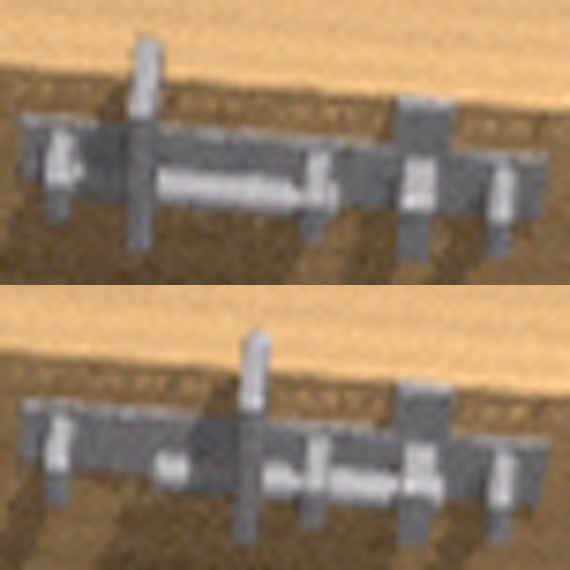

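The rod now passes through the staple, its end at (443,485) compared with (337,190) before. The shift is about 33 mm, so the bolt probably didn't start fully back. I'll confirm the stop with a second gentle push at a different height.

move_arm(
  plan=[24,-7,0,0,0,0,0,23,-7,0,0,0,0,0,0,0,-40,0,0,0,0,0,0,-40,0,0,0,0,0,0,-47,0,0,0,0,0,0,0,0,0,0,0,7.8,-1.8,0,0,0,0,0,5.9,-1.3,0,0,0,0,0,3.9,-0.9,0,0,0,0,0,3.9,-0.9,0,0,0,0,0,2,-0.4,0,0,0,0,0,0,0,0,0,0,0,0],
)

```text
time: 13.25
eef_pos: [0.563, -0.0846, 0.1293]
tcp_rot: [0.994, -0.111, 0.001, 0.0]
contact_force: [-0.7, -0.9, -0.2]
opening: 0.002
finger_force: 0.0
```

move_arm(
  plan=[2,-0.4,0,0,0,0,0,1,-0.2,0,0,0,0,0,0,0,0,0,0,0,0],
)

```text
time: 13.55
eef_pos: [0.5652, -0.085, 0.1285]
tcp_rot: [0.994, -0.111, -0.0, -0.0]
contact_force: [-0.1, -0.8, 1.6]
opening: 0.001
finger_force: 0.4
```

```bash
python3 - <<'E'
from plant import ctrl,cams,order
from pose import *
st=ctrl.get_state();p=st['eef_pos'];print(st['time'],p,Cc(p),st['contact_force'])
E
```

```text
13.55 [ 0.56517337 -0.08497209  0.1284689 ] [-0.13258933  0.02336682  0.1284689 ] [-0.14980031 -0.80886378  1.56808496]
```

Just touching. I'll make a few small push steps and check after each.

move_arm(
  plan=[1,-0.2,0,0,0,0,0,1,-0.2,0,0,0,0,0,0,0,0,0,0,0,0],
)

```text
time: 13.85
eef_pos: [0.5654, -0.085, 0.1285]
tcp_rot: [0.994, -0.111, -0.003, -0.0]
contact_force: [-8.2, 0.6, 5.7]
opening: 0.003
finger_force: 4.0
```

move_arm(
  plan=[1,-0.2,0,0,0,0,0,1,-0.2,0,0,0,0,0,0,0,0,0,0,0,0],
)

```text
time: 14.15
eef_pos: [0.5655, -0.085, 0.1285]
tcp_rot: [0.994, -0.11, -0.006, -0.0]
contact_force: [-13.5, 1.1, 10.1]
opening: 0.002
finger_force: 7.0
```

It stops at the same place, so this is the bolt's end stop. I'll back away clear of everything and hand in.

move_arm(
  plan=[-10,2,0,0,0,0,0,-20,4,0,0,0,0,0,0,0,40,0,0,0,0,0,0,45,0,0,0,0,-20,0,45,0,0,0,0,-10,0,30,0,0,0,0,0,0,0,0,0,0,0,0,0,0,0,0,0,0,0,0,0,0,0,0,0],
)

```text
time: 15.05
eef_pos: [0.5089, -0.0796, 0.2866]
tcp_rot: [0.994, -0.111, -0.001, -0.0]
contact_force: [0.1, 0.1, -0.6]
opening: 0.0
finger_force: 0.0
```

```bash
python3 - <<'E'
from plant import ctrl,cams,order
from pose import *
c=snap(cams,'side','side5')
for i in(0,4):
    d=cv2.absdiff(cv2.imread('pics/side%d.png'%i,0),cv2.imread('pics/side5.png',0))
    print(i,(d[285:345,290:390]>40).sum(),(d[360:440,180:265]>40).sum(),(d[232:270,300:376]>40).sum(),(d[170:232,300:400]>40).sum())
print(ctrl.get_state()['eef_pos'],ctrl.get_state()['contact_force'])
print(order.sign_off())
E
```

```text
0 0 2670 600 3638
4 0 0 0 258
[ 0.50880931 -0.07954125  0.2862622 ] [-0.35589682 -0.02621467 -2.03578339]
the job is handed in; nothing more can be done
None
```

I've handed the job in: the lid is shut and the bolt is against a hard stop with its rod through the staple, with the hand clear. No verdict came back, and I measured only about 33 mm of bolt travel, so I am inferring that it started a few millimetres forward and is now fully home (at least 35 mm is needed).

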